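# Load the full resin cartridge into the spring-clip de-airing cradle

### The job

One of the three identical cartridges of metal-filled resin in the rack is still full: find it by lifting them, and snap it fully home in the spring clips of the inclined cradle, nozzle end up the slope and centred lengthwise over the two pairs of clips; press firmly but do not ram it. Any empty one you lift goes back in its own place in the rack, lying as it was. Leave the other things on the bench alone.

Things in the scene. Friction and masses are not known exactly. Their poses are not given: they have to be found in the camera images.
- cart_a_mid (a point): centre of the 140 mm long, 36 mm diameter barrel of a closed cartridge, one of three that look identical and lie level in the rack, axis 56 mm above the table. x runs along the barrel to the nozzle; roll is arbitrary. One of the three (the name does not tell which) is full, about 420 g; the other two are empty, about 70 g; all give or take 15 percent.
- cart_a_nozzle (a point): tip of that cartridge's thin 22 mm long nozzle, on the axis 92 mm from the barrel centre.
- cart_b_mid (a point): centre of the 140 mm long, 36 mm diameter barrel of a closed cartridge, one of three that look identical and lie level in the rack, axis 56 mm above the table. x runs along the barrel to the nozzle; roll is arbitrary. One of the three (the name does not tell which) is full, about 420 g; the other two are empty, about 70 g; all give or take 15 percent.
- cart_b_nozzle (a point): tip of that cartridge's thin 22 mm long nozzle, on the axis 92 mm from the barrel centre.
- cart_c_mid (a point): centre of the 140 mm long, 36 mm diameter barrel of a closed cartridge, one of three that look identical and lie level in the rack, axis 56 mm above the table. x runs along the barrel to the nozzle; roll is arbitrary. One of the three (the name does not tell which) is full, about 420 g; the other two are empty, about 70 g; all give or take 15 percent.
- cart_c_nozzle (a point): tip of that cartridge's thin 22 mm long nozzle, on the axis 92 mm from the barrel centre.
- rack: fixed wooden rack, base 140 x 225 x 10 mm; origin under its centre, on the table; x along the cartridges (nozzles to +x), y across. Three places at y = -80, 0, +80 mm, each with two 22 mm long V-saddles, centred 50 mm either side of the middle; between them is open space for fingers, 46 mm deep below the barrel axis.
- cradle: fixed inclined clip cradle on a grey base of 200 x 100 mm. Origin: where the barrel centre of a fully seated cartridge lies, 88 mm above the table. x runs along the seated barrel up the slope (0.35 rad above level, included in this orientation), z is square to it, up out of the clips' mouth, y across. Clips at x = -50 and +50 mm; open space between them to 45 mm below the axis.
- clip_low (a point): axis of a seated barrel at the lower clip: a V-saddle with two sprung steel fingers, 22 mm wide in x. Their tips curl in 13 mm above the axis, leaving a 26 mm mouth, and flare out to 25 mm above and 30 mm beside the axis.
- clip_high (a point): the same for the upper clip, 100 mm up the slope. A barrel pushed along cradle -z meets the fingers about 27 mm before home, forces them apart with 10 to 20 N for both clips together, then snaps under them on to the saddles and stays without being held. Press on it with no more than 40 N.
- cup: small open black mixing cup, rim 64 mm across, 50 mm tall; a bystander to be left alone; origin under it at the table.
- jar: closed jar, 56 mm across, 60 mm tall; a bystander to be left alone; origin under it at the table.
- tape: roll of tape lying flat, 56 mm across, 18 mm high; a bystander to be left alone; origin under it at the table.
- mould: low white open casting mould with cells, 150 x 50 x 20 mm; a bystander to be left alone; origin under it at the table.
- glue: white glue bottle, 52 mm across, 120 mm tall; a bystander to be left alone; origin under it at the table.
- potmould: white round casting block with a dished top, 110 mm across, 80 mm tall; a bystander to be left alone; origin under it at the table.
- brush: brush, 170 mm long, lying; a bystander to be left alone; origin under it at the table.

How it is judged:
At the end, for the whole second after the job is handed in: Full cartridge released at rest in the cradle, nozzle up the slope: centre within 3 mm above, 4 mm below or beside the seat, 15 mm lengthwise, axis within 4 degrees. Empties at rest in their own rack places: centre within 20 mm, nozzle tip 30 mm of the start (the rack then carries under 3.2 N) (((z of cart_a_mid in the frame of cradle between -0.004 and 0.003 m and y of cart_a_mid in the frame of cradle between -0.004 and 0.004 m and x of cart_a_mid in the frame of cradle between -0.015 and 0.015 m and x of cart_a_nozzle in the frame of cradle above 0.06 m and angle between the x axis of cart_a_mid and the x axis of cradle, either way round below 0.07 rad and distance of each of cart_b_mid, cart_c_mid from where it was at the start of the episode below 0.02 m and distance of each of cart_b_nozzle, cart_c_nozzle from where it was at the start of the episode below 0.03 m) or (z of cart_b_mid in the frame of cradle between -0.004 and 0.003 m and y of cart_b_mid in the frame of cradle between -0.004 and 0.004 m and x of cart_b_mid in the frame of cradle between -0.015 and 0.015 m and x of cart_b_nozzle in the frame of cradle above 0.06 m and angle between the x axis of cart_b_mid and the x axis of cradle, either way round below 0.07 rad and distance of each of cart_a_mid, cart_c_mid from where it was at the start of the episode below 0.02 m and distance of each of cart_a_nozzle, cart_c_nozzle from where it was at the start of the episode below 0.03 m) or (z of cart_c_mid in the frame of cradle between -0.004 and 0.003 m and y of cart_c_mid in the frame of cradle between -0.004 and 0.004 m and x of cart_c_mid in the frame of cradle between -0.015 and 0.015 m and x of cart_c_nozzle in the frame of cradle above 0.06 m and angle between the x axis of cart_c_mid and the x axis of cradle, either way round below 0.07 rad and distance of each of cart_a_mid, cart_b_mid from where it was at the start of the episode below 0.02 m and distance of each of cart_a_nozzle, cart_b_nozzle from where it was at the start of the episode below 0.03 m)) and contact force between rack and anything else below 3.2 N and linear speed of each of cart_a, cart_b, cart_c below 0.02 m/s); the robot touches nothing.
It fails at once if a bystander is pushed more than 40 mm (distance of any of cup, jar, tape, mould, glue, potmould, brush from where it was at the start of the episode above 0.04 m).
It fails at once if the cradle is rammed (over 70 N of contact force on it) (contact force between cradle and anything else above 70 N).
It also fails if it takes over 72 s, if anything falls off the work surface, if the arm or the gripper's body presses on something with over 40 N, if the wrist force passes 120 N, or if a joint passes its speed limit or range.

### The arm

A 6-joint arm with a two-finger parallel gripper is mounted at the origin on the work surface. World frame = base frame: x ahead of the robot, y to its left, z up, the work surface at z = 0. Lengths are in m, angles in rad, forces in N, time in s.
With the tool pointing down it reaches from about 0.375 to 0.825 m from the base axis. Payload 5.5 kg.
Tool frame: the origin (TCP) lies at the very end of the fingers, on their centre line; the grasp point (between the pads) lies 19 mm behind it; z points along the fingers, y is the line along which they close (so a half turn about z gives the same grasp; the last joint's range is limited). The gripper opens to 85 mm and grips with 20 to 120 N. Pads are 22 mm wide; open, the fingers measure 114 mm over their backs; the gripper's body (76 mm by 85 mm) begins 54 mm behind the grasp point. The pads swing forward as they close: fully open they stand 13 mm farther back than shut.
Start: joints at [1.296, 0.314, -0.047, 1.21, 0, 1.571], TCP at [0.163, 0.577, 0.231] pointing down, gripper open.
Joint ranges: [-2.67, 2.67], [-0.69, 1.73], [-1.03, 1.25], [-2.08, 2.16], [-1.42, 1.45], [-3.14, 3.14]. Speed limits (rad/s): [2.39, 2.39, 3.01, 3.14, 3.14, 3.14].

### API

Orientations are given as [roll, pitch, yaw] about the fixed x, y, z axes, in that order (R = Rz(yaw) Ry(pitch) Rx(roll)).
In Python, from rig import r gives the robot as it stands.
- The arm moves only by the tool jog_arm, never from a script. Its argument "motion" is a list of rows, each an object of numbers: "x", "y", "z": the shift along the tool's x, y, z in mm; "rx", "ry", "rz": the turn, a rotation vector about the tool's x, y, z in degrees. In form: [{"x": .., "y": .., "z": .., "rx": .., "ry": .., "rz": ..}, ...]. A call has 1 to 12 rows; each row is the pose to reach, as a shift and turn from the pose commanded when the call began, along the tool's axes at that moment; what a row does not reach only later rows make up. A row lasts 1/8 s, in which the tool goes at most 62.5 mm and 10.7 degrees, less where a joint would pass 70% of its speed; a pose out of reach is approached as far as the arm can. A call with a gripper value outside its range is refused whole. "fingers" is the closure, from -1 (fully open) to 1 (shut), set as the call begins (left out, the last holds). The fingers move at their own pace and stop on an object; the grip force is fixed at half the most. Time passes only in rows, so rows that repeat a pose let the fingers close. It gives the time, the measured TCP pose, the force, the opening and the grip force at its end, in the units of the state.
- r.get_state(): the state, without advancing time (a new reading comes with each control period).
- r.get_image(name): name is "side" or "top" or "wrist"; returns a dict with "pixels" (384x512x3 uint8, red, green, blue), "fx", "fy", "cx", "cy" (pixels), "R" (3x3) and "t" (3): a world point X has camera coordinates R X + t; the wrist camera has in their place "tool_from_camera" (4x4, takes a point from camera to tool coordinates, whose origin is the TCP and whose axes are the flange's). Camera axes: x right, y down, z forward; pixel columns grow to the right and rows downward; lengths in m; the calibration is good to about 2 mm. The wrist camera is an equidistant fisheye: a pixel r from the principal point sees the ray r / f radians off the axis. A picture is of the moment at which its call begins: read the wrist's pose just before it. There is no depth.
- r.close_job(): hands the job in; it is judged then, once.
The state is a dict: "clock": time; "joint_positions": joint angles; "joint_vel": joint speeds; "joint_torque": joint torques, N m; "eef_pos": TCP position; "eef_rot": TCP orientation; "contact_force": force on the tool from outside, world axes, zero at the start; "wrist_torque": the same for the moment, N m; "finger_gap": opening from 0.0 (shut) to 1.0 (fully open); "finger_force": force on a finger pad.
Only numpy, scipy, OpenCV 4.12 (cv2) and the standard library are available. Lean on these libraries where they do the work, as an engineer would, in place of code of your own. Each camera call takes 0.05 s, during which the arm holds its last target. There are 200 camera calls.

## Working session

There is one attempt and no reset: what is moved stays moved. The work goes in short steps, Python scripts to look and compute and a tool call to move; the robot and the scene stay as the last step left them, time stands still between calls to the robot, and variables do not carry over. Pictures are saved under pics/ and viewed, at most 10 in all, crops included, and the job is handed in when it is done.

Besides the shell and the picture viewer there is one more tool, called after "Emit:" as name([rows], argument=value, ...), one row to a line, values as JSON. jog_arm: Moves the arm, as the interface text tells. Its arguments: {"type":"object","properties":{"motion":{"type":"array","items":{"type":"object","properties":{"x":{"type":"number"},"y":{"type":"number"},"z":{"type":"number"},"rx":{"type":"number"},"ry":{"type":"number"},"rz":{"type":"number"}}}},"fingers":{"type":"number"}},"required":["motion"]}

```bash
mkdir -p pics
python3 - <<'E'
from rig import r
import cv2,numpy as np
for n in ("top","side"):
    im=r.get_image(n); cv2.imwrite(f"pics/{n}0.png",cv2.resize(im["pixels"][:,:,::-1],(800,600),interpolation=cv2.INTER_CUBIC))
    print(n,im["fx"],im["cx"],im["cy"],np.round(im["R"],3).tolist(),np.round(im["t"],3))
s=r.get_state();print(s)
E
```

```text
top 387.23159283901447 251.99470333441698 188.38741731890394 [[-0.02, -1.0, -0.02], [-0.997, 0.021, -0.068], [0.068, 0.019, -0.998]] [0.023 0.587 1.385]
side 349.51105654941966 253.57791216331447 191.2714968874995 [[0.753, -0.657, 0.014], [-0.394, -0.468, -0.791], [0.527, 0.591, -0.611]] [-0.423  0.272  0.759]
{'clock': 0.1, 'joint_positions': array([ 1.29602007e+00,  3.14130232e-01, -4.79683544e-02,  1.21017088e+00,
       -3.36586642e-06,  1.57080726e+00]), 'joint_vel': array([-5.95966755e-06, -2.29259949e-03,  2.80947020e-03, -2.80884616e-04,
       -3.90499402e-04, -8.92211849e-04]), 'joint_torque': array([-1.05046297e-04, -5.40768349e+01,  3.40541303e+01,  1.12066543e-02,
       -8.73914871e-06,  8.56399538e-06]), 'eef_pos': array([0.1626643 , 0.57700982, 0.2305405 ]), 'eef_rot': array([-3.14011951e+00,  3.38197247e-06,  2.86680547e+00]), 'contact_force': array([-0.7495081 ,  1.12695017,  0.04610992]), 'wrist_torque': array([-0.02051592, -0.01783883, -0.01154595]), 'finger_force': 0.0, 'finger_gap': 1.000755335941357}
```

View pics/top0.png

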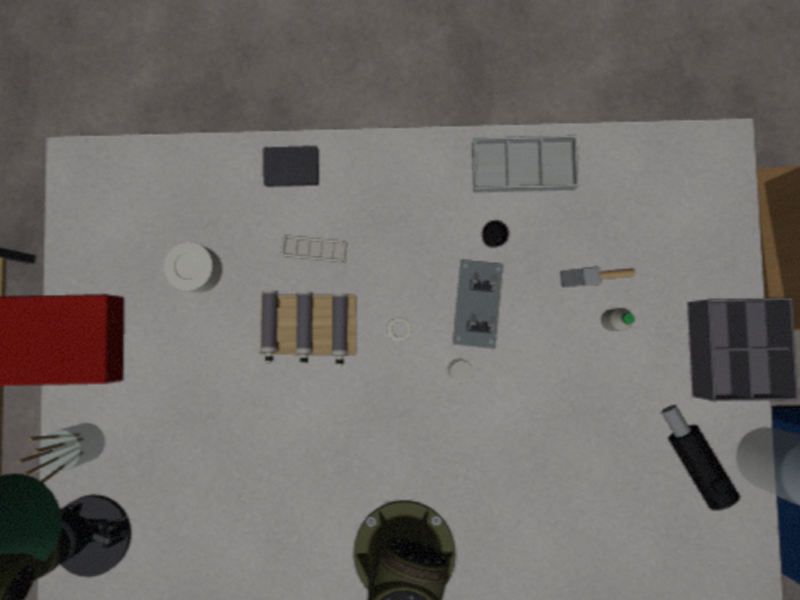

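View pics/side0.png

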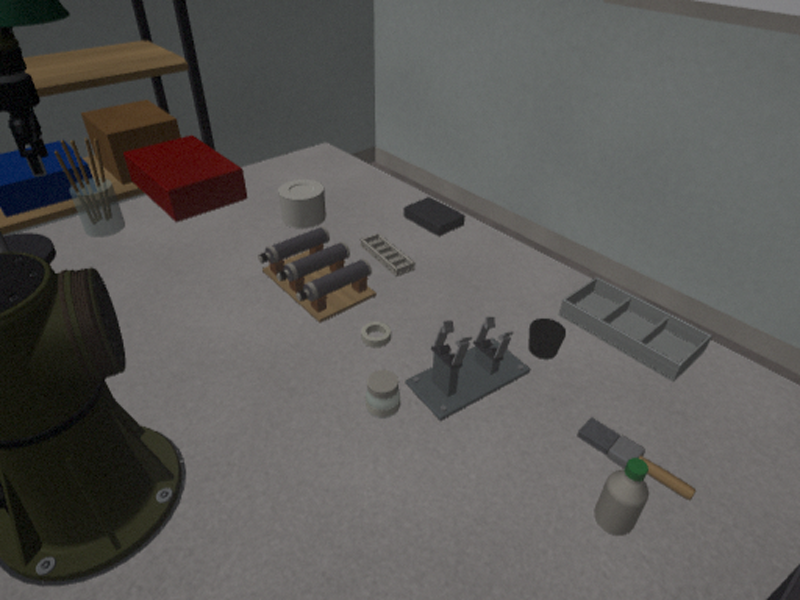

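The top view has the rack at about (308,323) with the nozzles pointing down, towards the robot. The cradle is at about (478,303), the tape at (399,329) and the jar at (460,370). I need closer crops.

```bash
cat > h.py <<'E'
import numpy as np
from rig import r
def pix2plane(im,u,v,z):
    R=np.array(im["R"]);t=np.array(im["t"])
    d=R.T@np.array([(u-im["cx"])/im["fx"],(v-im["cy"])/im["fy"],1]);c=-R.T@t
    return c+d*(z-c[2])/d[2]
def proj(im,X):
    p=np.array(im["R"])@X+np.array(im["t"]);return p[0]/p[2]*im["fx"]+im["cx"],p[1]/p[2]*im["fy"]+im["cy"]
E
python3 - <<'E'
from rig import r
import cv2,numpy as np
t=r.get_image("top")["pixels"][:,:,::-1]; s=r.get_image("side")["pixels"][:,:,::-1]
f=lambda a,x,y,w,h:cv2.resize(a[y:y+h,x:x+w],(400,300),interpolation=cv2.INTER_CUBIC)
a=np.vstack([np.hstack([f(t,160,176,80,60),f(t,270,160,80,60)]),np.hstack([f(s,160,135,92,69),f(s,255,195,92,69)])])
cv2.imwrite("pics/c0.png",cv2.convertScaleAbs(a,alpha=1.7))
E
```

```text
(no output)
```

View pics/c0.png

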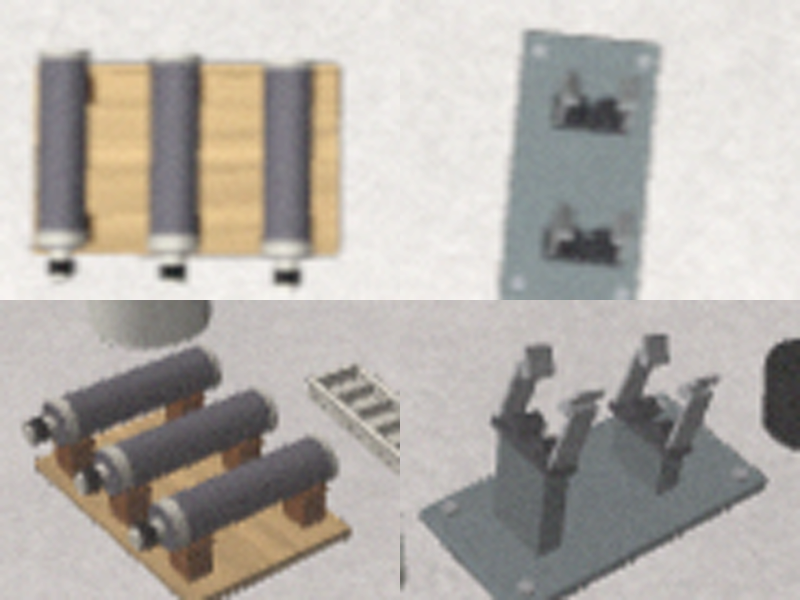

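Run:
```python
from h import *
im=r.get_image("top");sd=r.get_image("side")
P=lambda u,v,z:np.round(pix2plane(im,u,v,z),3)
for n,a,b,c in (("L",(173,187),(172.4,224.6),(172.4,230.5)),("M",(195.2,187.4),(194.4,225.4),(194.4,232)),("R",(217.6,189),(217.4,226.4),(217.4,233))):
    print(n,P(*a,.066),P(*b,.066),P(*c,.056))
Z=.01
q=[P(*p,Z) for p in ((295,166.4),(322,169),(290,221.4),(316.8,222.7))];print(q,np.mean(q,0))
# clips: midpoint tips in top view
for u,v,z in((318.5-.0,183,.06),(317,209,.1)):print(P(u,v,z))
print("side view of cradle corners")
for a,b in ((422,515),(765,482),(525,598)):
    print(np.round(pix2plane(sd,255+(a-400)*.23,195+(b-300)*.23,Z),3))
print("jar,tape,cup",P(460/1.5625,370/1.5625,.06),P(399/1.5625,329/1.5625,.01),P(495/1.5625,233/1.5625,.05))
s=r.get_image("wrist");print(s["fx"],s["cx"],s["cy"],np.round(s["tool_from_camera"],3).tolist())
```

```text
L [0.595 0.288 0.066] [0.463 0.291 0.066] [0.442 0.293 0.056]
M [0.592 0.21  0.066] [0.459 0.214 0.066] [0.436 0.216 0.056]
R [0.585 0.131 0.066] [0.454 0.133 0.066] [0.431 0.135 0.056]
[array([ 0.666, -0.148,  0.01 ]), array([ 0.654, -0.246,  0.01 ]), array([ 0.465, -0.125,  0.01 ]), array([ 0.459, -0.221,  0.01 ])] [ 0.561 -0.185  0.01 ]
[ 0.599 -0.224  0.06 ]
[ 0.507 -0.21   0.1  ]
side view of cradle corners
[ 0.47 -0.13  0.01]
[ 0.652 -0.248  0.01 ]
[ 0.472 -0.217  0.01 ]
jar,tape,cup [ 0.413 -0.135  0.06 ] [0.507 0.    0.01 ] [ 0.721 -0.224  0.05 ]
297.3186396354542 257.30361934823117 189.0517650013171 [[-0.001, -0.964, -0.264, 0.068], [1.0, -0.001, 0.001, -0.001], [-0.001, -0.264, 0.964, -0.143], [0.0, 0.0, 0.0, 1.0]]
```

Both sets of nozzle ends face the robot, and up-slope on the cradle also faces the robot (the taller post is the near one). I'll move above the middle cartridge and look with the wrist camera.

Emit:
jog_arm([
  {"x": -449, "y": -252, "z": 30, "rz": -13.8},
  {"x": -449, "y": -252, "z": 30, "rz": -13.8},
  {"x": -449, "y": -252, "z": 30, "rz": -13.8},
  {"x": -449, "y": -252, "z": 30, "rz": -13.8},
  {"x": -449, "y": -252, "z": 30, "rz": -13.8},
  {"x": -449, "y": -252, "z": 30, "rz": -13.8},
  {"x": -449, "y": -252, "z": 30, "rz": -13.8},
  {"x": -449, "y": -252, "z": 30, "rz": -13.8},
  {"x": -449, "y": -252, "z": 30, "rz": -13.8},
  {"x": -449, "y": -252, "z": 30, "rz": -13.8},
  {"x": -449, "y": -252, "z": 30, "rz": -13.8},
  {"x": -449, "y": -252, "z": 30, "rz": -13.8},
], fingers=-0.4)

```text
validation failed for argument at $.mo...
```

```bash
cat >> h.py <<'E'
from scipy.spatial.transform import Rotation as Ro
def pose(s=None):
    s=s or r.get_state();return np.array(s["eef_pos"]),Ro.from_euler("xyz",s["eef_rot"])
def jog(pt,Rt,p=None,R=None):
    if p is None:p,R=pose()
    print("mm",np.round(R.inv().apply(np.array(pt)-p)*1e3,1),"deg",np.round(np.degrees((R.inv()*Rt).as_rotvec()),2))
def wray(im,p,R,u,v,z):
    T=np.array(im["tool_from_camera"]);a=np.array([(u-im["cx"])/im["fx"],(v-im["cy"])/im["fy"]]);th=np.linalg.norm(a)
    d=np.r_[a/th*np.sin(th),np.cos(th)]
    o=p+R.apply(T[:3,3]);d=R.apply(T[:3,:3]@d);return o+d*(z-o[2])/d[2]
E
python3 - <<'E'
from h import *;import cv2,json
p,R=pose();im=r.get_image("wrist");np.savez("w1.npz",p=p,R=R.as_matrix(),pix=im["pixels"])
cv2.imwrite("pics/w1.png",cv2.resize(im["pixels"][:,:,::-1],(800,600),interpolation=cv2.INTER_CUBIC));print(p,R.as_euler("xyz"),r.get_state()["finger_gap"])
E
```

```text
[0.16276001 0.57735418 0.23107865] [-3.14116542e+00 -3.52148040e-06  2.86680587e+00] 0.9960337704807379
```

View pics/w1.png

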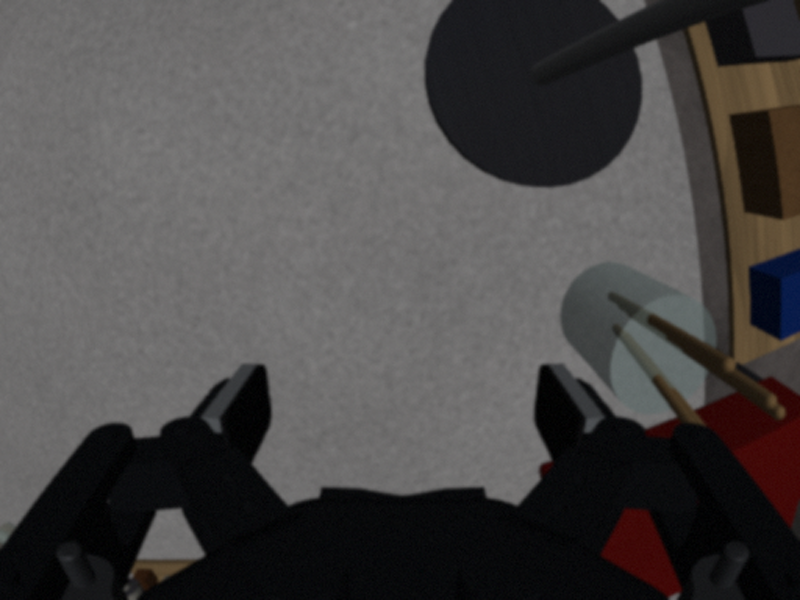

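Move refused, and the picture is only the start view: the arm hasn't moved, with fingers at (240,400) and (565,400). I'll use stepped rows with all fields filled in.

Emit:
jog_arm([
  {"x": -50, "y": -28, "z": 3, "rx": 0, "ry": 0, "rz": -2},
  {"x": -100, "y": -56, "z": 6, "rx": 0, "ry": 0, "rz": -4},
  {"x": -150, "y": -84, "z": 9, "rx": 0, "ry": 0, "rz": -6},
  {"x": -200, "y": -112, "z": 12, "rx": 0, "ry": 0, "rz": -8},
  {"x": -250, "y": -140, "z": 15, "rx": 0, "ry": 0, "rz": -10},
], fingers=-0.4)

```text
clock: 1.02
eef_pos: [0.3666, 0.3736, 0.2165]
eef_rot: [3.141, 0.0, 3.043]
contact_force: [0.3, -0.3, -0.4]
finger_gap: 0.7
finger_force: 0.0
```

Emit:
jog_arm([
  {"x": -45, "y": -36, "z": -11, "rz": -1},
  {"x": -90, "y": -72, "z": -22, "rz": -2},
  {"x": -135, "y": -108, "z": -33, "rz": -3},
  {"x": -178, "y": -144, "z": -44, "rz": -3.7},
  {"x": -178, "y": -144, "z": -44, "rz": -3.7},
  {"x": -178, "y": -144, "z": -44, "rz": -3.7},
])

```text
validation failed for argument at $.mo...
```

```bash
cat > w.py <<'E'
from h import *;import cv2,sys
n=sys.argv[1]
p,R=pose();im=r.get_image("wrist");np.savez(n+".npz",p=p,R=R.as_matrix())
cv2.imwrite(f"pics/{n}.png",cv2.convertScaleAbs(cv2.resize(im["pixels"][:,:,::-1],(800,600),interpolation=cv2.INTER_CUBIC),alpha=1.5));print(p,R.as_euler("xyz"))
E
python3 w.py w2
```

```text
[0.36662431 0.37357202 0.21645504] [3.14103856e+00 4.75033405e-04 3.04264961e+00]
```

View pics/w2.png

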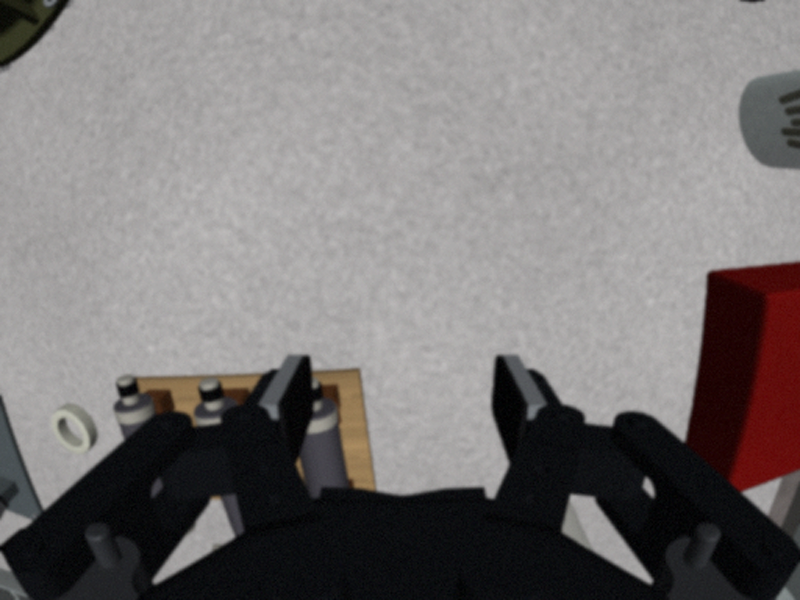

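This view shows the rack at lower left: the nozzle tips are at about (127,380), (210,385) and (316,388). The camera looks to the robot side of the TCP. All six fields seem to be needed in each row.

Emit:
jog_arm([
  {"x": -45, "y": -36, "z": -11, "rx": 0, "ry": 0, "rz": -1},
  {"x": -90, "y": -72, "z": -22, "rx": 0, "ry": 0, "rz": -2},
  {"x": -135, "y": -108, "z": -33, "rx": 0, "ry": 0, "rz": -3},
  {"x": -178, "y": -144, "z": -44, "rx": 0, "ry": 0, "rz": -3.7},
  {"x": -178, "y": -144, "z": -44, "rx": 0, "ry": 0, "rz": -3.7},
  {"x": -178, "y": -144, "z": -44, "rx": 0, "ry": 0, "rz": -3.7},
])

```text
clock: 1.82
eef_pos: [0.5277, 0.2139, 0.26]
eef_rot: [3.141, -0.001, 3.105]
contact_force: [-0.1, 0.5, -0.5]
finger_gap: 0.7
finger_force: 0.0
```

```bash
python3 w.py w3
```

```text
[0.52771067 0.21394614 0.26000595] [ 3.14138925e+00 -8.57943099e-04  3.10516919e+00]
```

View pics/w3.png

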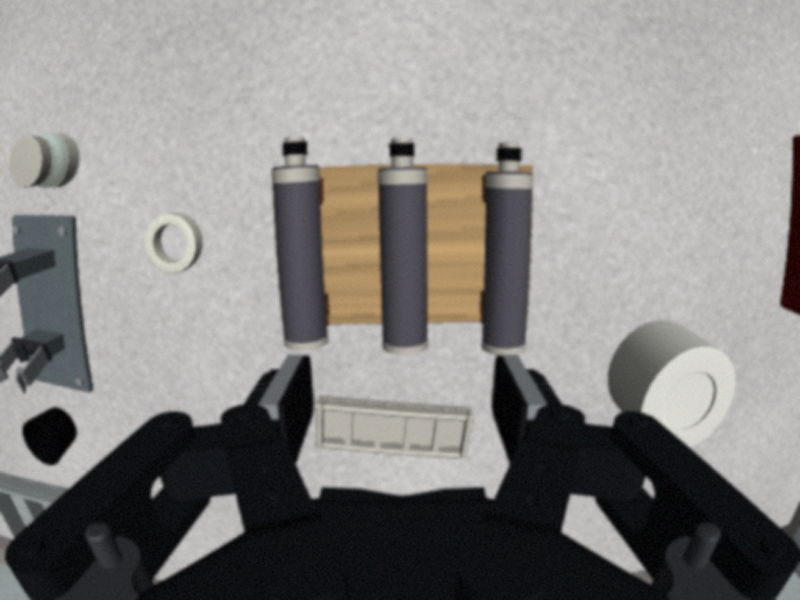

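The rack is in clear view. Nozzle tips are at (294,139), (402,138) and (509,144), and the barrel rear ends at (305,347), (405,350) and (504,350).

Run:
```python
from h import *
d=np.load("w3.npz");p=d["p"];R=Ro.from_matrix(d["R"]);im=r.get_image("wrist")
W=lambda u,v,z:wray(im,p,R,u/1.5625,v/1.5625,z)
for n,tip,fr,re in (("R",(294,139),(297,170),(305,347)),("M",(402,138),(402,170),(405,350)),("L",(509,144),(510,175),(504,350))):
    print(n,*[np.round(W(*q,z),4) for q,z in((tip,.056),(fr,.07),(re,.065))])
for q in ((14,216),(74,215),(91,390)):print(np.round(W(*q,.01),4))
T=Ro.from_euler("xyz",[np.pi,0,3.108]);jog((.527,.212,.032),T)
```

```text
R [0.4302 0.1366 0.056 ] [0.4542 0.1408 0.07  ] [0.5914 0.1343 0.065 ]
M [0.4346 0.2172 0.056 ] [0.4585 0.2163 0.07  ] [0.5963 0.2135 0.065 ]
L [0.4401 0.2972 0.056 ] [0.4635 0.2942 0.07  ] [0.6001 0.2923 0.065 ]
[ 0.4596 -0.2134  0.01  ]
[ 0.4699 -0.1168  0.01  ]
[ 0.6644 -0.1431  0.01  ]
mm [-2.00e-01 -2.70e+00  2.28e+02] deg [ 0.   -0.05 -0.04]
```

Emit:
jog_arm([
  {"x": 1, "y": 1, "z": 55, "rx": 0, "ry": 0, "rz": 0.7},
  {"x": 1, "y": 1, "z": 110, "rx": 0, "ry": 0, "rz": 0.7},
  {"x": 1, "y": 1, "z": 160, "rx": 0, "ry": 0, "rz": 0.7},
  {"x": 1, "y": 1, "z": 200, "rx": 0, "ry": 0, "rz": 0.7},
  {"x": 1, "y": 1, "z": 228, "rx": 0, "ry": 0, "rz": 0.7},
  {"x": 1, "y": 1, "z": 228, "rx": 0, "ry": 0, "rz": 0.7},
  {"x": 1, "y": 1, "z": 228, "rx": 0, "ry": 0, "rz": 0.7},
])

```text
clock: 2.8
eef_pos: [0.5273, 0.2158, 0.0334]
eef_rot: [3.141, 0.001, 3.095]
contact_force: [0.6, 0.6, 0.2]
finger_gap: 0.699
finger_force: 0.0
```

Emit:
jog_arm([
  {"x": 0, "y": 0, "z": 0, "rx": 0, "ry": 0, "rz": 0},
  {"x": 0, "y": 0, "z": 0, "rx": 0, "ry": 0, "rz": 0},
  {"x": 0, "y": 0, "z": 0, "rx": 0, "ry": 0, "rz": 0},
  {"x": 0, "y": 0, "z": 0, "rx": 0, "ry": 0, "rz": 0},
  {"x": 0, "y": 0, "z": 0, "rx": 0, "ry": 0, "rz": 0},
  {"x": 0, "y": 0, "z": 0, "rx": 0, "ry": 0, "rz": 0},
], fingers=1)

```text
clock: 3.55
eef_pos: [0.5283, 0.2151, 0.0341]
eef_rot: [3.141, 0.002, 3.094]
contact_force: [-1.0, -1.4, 5.6]
finger_gap: 0.406
finger_force: 59.1
```

Emit:
jog_arm([
  {"x": 0, "y": 0, "z": -8, "rx": 0, "ry": 0, "rz": 0},
  {"x": 0, "y": 0, "z": -15, "rx": 0, "ry": 0, "rz": 0},
  {"x": 0, "y": 0, "z": -20, "rx": 0, "ry": 0, "rz": 0},
  {"x": 0, "y": 0, "z": -20, "rx": 0, "ry": 0, "rz": 0},
  {"x": 0, "y": 0, "z": -20, "rx": 0, "ry": 0, "rz": 0},
  {"x": 0, "y": 0, "z": -20, "rx": 0, "ry": 0, "rz": 0},
])

```text
clock: 4.3
eef_pos: [0.5269, 0.2148, 0.052]
eef_rot: [-3.141, -0.001, 3.094]
contact_force: [0.0, -0.1, -0.9]
finger_gap: 0.407
finger_force: 59.5
```

Middle one is empty (about 0.9 N). I'll put it back and try the right-hand one, nearest the cradle.

Emit:
jog_arm([
  {"x": 0, "y": 0, "z": 8, "rx": 0, "ry": 0, "rz": 0},
  {"x": 0, "y": 0, "z": 14, "rx": 0, "ry": 0, "rz": 0},
  {"x": 0, "y": 0, "z": 18.5, "rx": 0, "ry": 0, "rz": 0},
  {"x": 0, "y": 0, "z": 18.5, "rx": 0, "ry": 0, "rz": 0},
  {"x": 0, "y": 0, "z": 18.5, "rx": 0, "ry": 0, "rz": 0},
])

```text
clock: 4.92
eef_pos: [0.5268, 0.2149, 0.034]
eef_rot: [3.142, -0.001, 3.094]
contact_force: [-3.6, -0.8, 5.4]
finger_gap: 0.406
finger_force: 60.5
```

Emit:
jog_arm([
  {"x": 0, "y": 0, "z": 0, "rx": 0, "ry": 0, "rz": 0},
  {"x": 0, "y": 0, "z": 0, "rx": 0, "ry": 0, "rz": 0},
  {"x": 0, "y": 0, "z": 0, "rx": 0, "ry": 0, "rz": 0},
  {"x": 0, "y": 0, "z": 0, "rx": 0, "ry": 0, "rz": 0},
], fingers=-0.4)

```text
clock: 5.42
eef_pos: [0.5272, 0.2148, 0.0337]
eef_rot: [-3.142, -0.0, 3.094]
contact_force: [0.9, 0.3, -0.0]
finger_gap: 0.699
finger_force: 0.0
```

Emit:
jog_arm([
  {"x": 0, "y": 0, "z": -30, "rx": 0, "ry": 0, "rz": 0},
  {"x": 0, "y": 0, "z": -75, "rx": 0, "ry": 0, "rz": 0},
  {"x": 0, "y": 0, "z": -110, "rx": 0, "ry": 0, "rz": 0},
  {"x": 1, "y": -40, "z": -110, "rx": 0, "ry": 0, "rz": 0},
  {"x": 1, "y": -80, "z": -110, "rx": 0, "ry": 0, "rz": 0},
  {"x": 1, "y": -80, "z": -110, "rx": 0, "ry": 0, "rz": 0},
  {"x": 1, "y": -80, "z": -60, "rx": 0, "ry": 0, "rz": 0},
  {"x": 1, "y": -80, "z": -20, "rx": 0, "ry": 0, "rz": 0},
  {"x": 1, "y": -80, "z": 1, "rx": 0, "ry": 0, "rz": 0},
  {"x": 1, "y": -80, "z": 1, "rx": 0, "ry": 0, "rz": 0},
  {"x": 1, "y": -80, "z": 1, "rx": 0, "ry": 0, "rz": 0},
])

```text
clock: 6.8
eef_pos: [0.5231, 0.1356, 0.0336]
eef_rot: [3.141, 0.001, 3.094]
contact_force: [-0.1, 0.2, 0.8]
finger_gap: 0.7
finger_force: 0.0
```

Emit:
jog_arm([
  {"x": 0, "y": 0, "z": 0, "rx": 0, "ry": 0, "rz": 0},
  {"x": 0, "y": 0, "z": 0, "rx": 0, "ry": 0, "rz": 0},
  {"x": 0, "y": 0, "z": 0, "rx": 0, "ry": 0, "rz": 0},
  {"x": 0, "y": 0, "z": 0, "rx": 0, "ry": 0, "rz": 0},
  {"x": 0, "y": 0, "z": 0, "rx": 0, "ry": 0, "rz": 0},
  {"x": 0, "y": 0, "z": 0, "rx": 0, "ry": 0, "rz": 0},
], fingers=1)

```text
clock: 7.55
eef_pos: [0.5235, 0.1349, 0.0344]
eef_rot: [-3.141, 0.003, 3.094]
contact_force: [-1.6, -1.3, 5.1]
finger_gap: 0.404
finger_force: 59.1
```

Emit:
jog_arm([
  {"x": 0, "y": 0, "z": -8, "rx": 0, "ry": 0, "rz": 0},
  {"x": 0, "y": 0, "z": -15, "rx": 0, "ry": 0, "rz": 0},
  {"x": 0, "y": 0, "z": -20, "rx": 0, "ry": 0, "rz": 0},
  {"x": 0, "y": 0, "z": -20, "rx": 0, "ry": 0, "rz": 0},
  {"x": 0, "y": 0, "z": -20, "rx": 0, "ry": 0, "rz": 0},
  {"x": 0, "y": 0, "z": -20, "rx": 0, "ry": 0, "rz": 0},
])

```text
clock: 8.3
eef_pos: [0.5221, 0.1349, 0.0525]
eef_rot: [-3.141, -0.001, 3.094]
contact_force: [0.0, -0.3, -4.3]
finger_gap: 0.407
finger_force: 60.1
```

It's the full one (4.3 N). I'll carry it up to a spot where the wrist camera sees both the cradle and the held cartridge.

Emit:
jog_arm([
  {"x": 0, "y": 0, "z": -30, "rx": 0, "ry": 0, "rz": 0},
  {"x": 0, "y": 0, "z": -75, "rx": 0, "ry": 0, "rz": 0},
  {"x": -15, "y": -40, "z": -110, "rx": 0, "ry": 0, "rz": 1},
  {"x": -32, "y": -75, "z": -145, "rx": 0, "ry": 0, "rz": 2},
  {"x": -50, "y": -110, "z": -180, "rx": 0, "ry": 0, "rz": 3},
  {"x": -65, "y": -145, "z": -210, "rx": 0, "ry": 0, "rz": 4},
  {"x": -80, "y": -180, "z": -235, "rx": 0, "ry": 0, "rz": 4.6},
  {"x": -88, "y": -201, "z": -248, "rx": 0, "ry": 0, "rz": 4.6},
  {"x": -88, "y": -201, "z": -248, "rx": 0, "ry": 0, "rz": 4.6},
  {"x": -88, "y": -201, "z": -248, "rx": 0, "ry": 0, "rz": 4.6},
])

```text
clock: 9.55
eef_pos: [0.6, -0.0696, 0.2998]
eef_rot: [3.141, -0.002, 3.013]
contact_force: [-0.5, -0.1, -5.2]
finger_gap: 0.407
finger_force: 61.1
```

```bash
python3 w.py w4
python3 - <<'E'
import cv2
a=cv2.imread("pics/w4.png");b=cv2.resize(a[200:440,60:460],(800,480),interpolation=cv2.INTER_CUBIC)
cv2.imwrite("pics/w4z.png",b)
E
```

```text
[ 0.60000834 -0.06957466  0.29984752] [ 3.14110066e+00 -1.73933969e-03  3.01336046e+00]
```

View pics/w4.png

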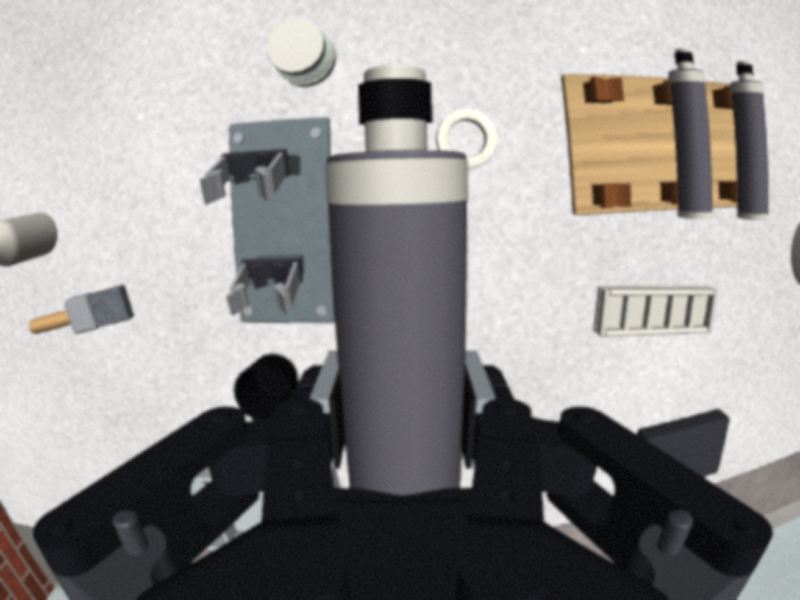

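The cartridge is gripped centrally (barrel about 333–468, nozzle tip at about (395,67)). The cradle is in clear view, with base corners at (230,124), (329,119) and (243,322). I'll zoom in on the clips.

View pics/w4z.png

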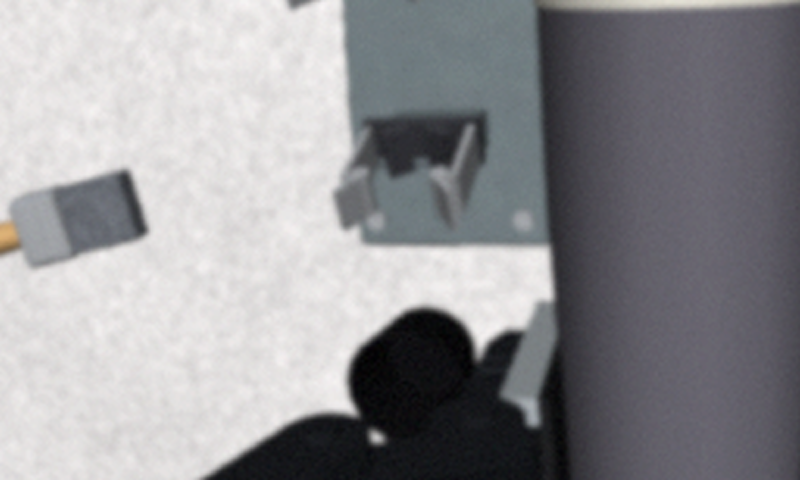

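```bash
cat > fit.py <<'E'
from h import *;import cv2
from scipy.optimize import least_squares
d=np.load("w4.npz");p=d["p"];R=Ro.from_matrix(d["R"]);im=r.get_image("wrist")
T=np.array(im["tool_from_camera"])
def wp(X):
    c=T[:3,:3].T@(R.inv().apply(X-p)-T[:3,3]);q=np.linalg.norm(c[:2]);th=np.arctan2(q,c[2])
    return np.array([im["cx"]+im["fx"]*th*c[0]/q,im["cy"]+im["fy"]*th*c[1]/q])*1.5625
def cr(x,y,yaw): # cradle frame
    return Ro.from_euler("xyz",[0,-.35,yaw]),np.array([x,y,.088])
F=[((227.5,294),(-39,30,25)),((234,314),(-61,30,25)),((203,180),(61,30,25)),((208,202),(39,30,25))]
B=[((230,124),(100,50)),((329,119),(100,-50)),((243,322),(-100,50)),((334,321),(-100,-50))]
def rb(q,h=.01):
    yaw=q[2];return np.ravel([wp(Ro.from_euler("z",yaw).apply([a/1e3,b/1e3,0])+[q[0],q[1],h])-u for u,(a,b) in B])
def rf(q):
    A,o=cr(*q);return np.ravel([wp(A.apply(np.array(X)/1e3)+o)-u for u,X in F])
x0=[.56,-.18,3.01]
if __name__=="__main__":
    for h in(.006,.01):
        s=least_squares(rb,x0,args=(h,));print("base",s.x.round(4),s.fun.round(1))
    s=least_squares(rf,x0);print("flare",s.x.round(4),s.fun.round(1))
    s=least_squares(lambda q:np.r_[rb(q),rf(q)],x0);print("both",s.x.round(4),s.fun.round(1))
    a=cv2.imread("pics/w4.png");k=4;a=cv2.resize(a[105:335,190:350],None,fx=2.6,fy=2.6,interpolation=cv2.INTER_CUBIC)
    b=a.copy();A,o=cr(*s.x)
    for sx in(-50,50):
        for sy in(-1,1):
            P=[(sx+dx,sy*y,z) for y,z in((30,25),(13,13)) for dx in(-11,11)]
            for X in P+[(sx,0,0)]:
                u=(wp(A.apply(np.array(X)/1e3)+o)-(190,105))*2.6;cv2.circle(b,tuple(np.int32(u)),2,(0,0,255),-1)
    cv2.imwrite("pics/ov.png",np.hstack([a,b])[:600,:832][:, :800])
E
python3 fit.py
```

```text
base [ 0.5643 -0.1829  3.0166] [-0.8  0.4  0.8 -1.7 -1.9  0.1  1.6  1.5]
base [ 0.5641 -0.1819  3.0165] [-1.4 -0.4  1.2 -2.6 -2.3  1.   2.   2.5]
flare [ 0.5649 -0.1764  3.0113] [ 0.5 -0.7 -0.4  0.9 -0.3 -3.1  0.1  3. ]
both [ 0.5645 -0.1787  3.0173] [ 1.6 -0.7  4.5 -2.9  0.6  1.   5.3  2.4 -1.7 -0.6 -2.5  1.  -3.5 -2.7
 -2.8  3.3]
```

View pics/ov.png

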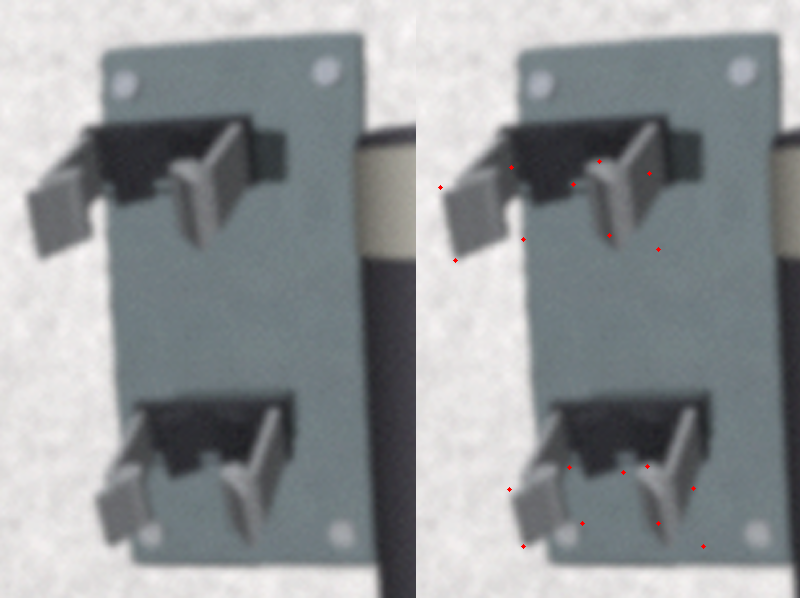

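The overlay is good to 2–3 mm. The clips' inner edges and the base both put the cradle centre near y = -0.181. I'll work out the approach, correcting sideways on the felt force.

```bash
cat > tgt.py <<'E'
from fit import *
A,o=cr(.5645,-.181,3.016)
Rt=A*Ro.from_euler("x",np.pi)*Ro.from_euler("z",.018)
def target(zo,xo=0,yo=0):
    C=o+A.apply([xo,yo,zo]);return C-Rt.apply([.003,0,-.022])
if __name__=="__main__":
    for z in(.13,.045):print(z,target(z).round(4));jog(target(z),Rt)
    print(Rt.as_euler("xyz"))
E
python3 tgt.py
```

```text
0.13 [ 0.604  -0.186   0.1884]
mm [ -19.  -115.5  111.5] deg [ 0.2  19.96  0.94]
0.045 [ 0.5751 -0.1824  0.1086]
mm [  10.  -115.6  191.4] deg [ 0.2  19.96  0.94]
[-3.13502259 -0.34994087  2.99683855]
```

Emit:
jog_arm([
  {"x": 0, "y": -40, "z": 10, "rx": 0, "ry": 3, "rz": 0.3},
  {"x": -10, "y": -80, "z": 30, "rx": 0, "ry": 8, "rz": 0.6},
  {"x": -19, "y": -110, "z": 50, "rx": 0, "ry": 14, "rz": 0.9},
  {"x": -19, "y": -115.5, "z": 80, "rx": 0.2, "ry": 19, "rz": 0.9},
  {"x": -19, "y": -115.5, "z": 111, "rx": 0.2, "ry": 20, "rz": 0.9},
  {"x": -19, "y": -115.5, "z": 111, "rx": 0.2, "ry": 20, "rz": 0.9},
  {"x": -19, "y": -115.5, "z": 111, "rx": 0.2, "ry": 20, "rz": 0.9},
  {"x": -19, "y": -115.5, "z": 111, "rx": 0.2, "ry": 20, "rz": 0.9},
])

```text
clock: 10.7
eef_pos: [0.6055, -0.1869, 0.1923]
eef_rot: [-3.135, -0.345, 2.997]
contact_force: [0.1, 0.6, -4.5]
finger_gap: 0.404
finger_force: 61.0
```

Run:
```python
from tgt import *
p0,R0=pose();jog(target(.045),Rt,p0,R0)
im2=r.get_image("side")["pixels"][:,:,::-1]
cv2.imwrite("pics/s2.png",cv2.convertScaleAbs(cv2.resize(im2[150:290,225:405],(770,600),interpolation=cv2.INTER_CUBIC),alpha=1.7))
```

```text
mm [ 0.6  0.7 89. ] deg [-0.02  0.27 -0.01]
```

View pics/s2.png

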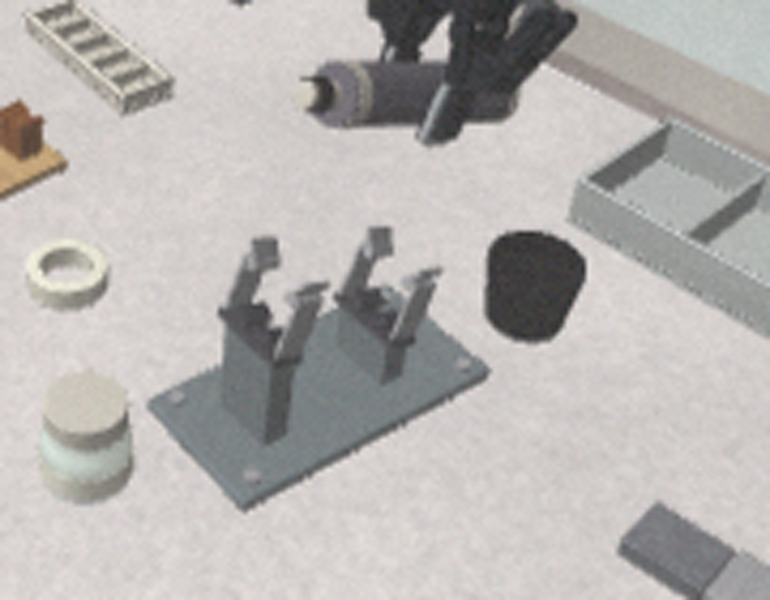

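The cartridge hangs parallel above the cradle with its nozzle up-slope. Descending.

Emit:
jog_arm([
  {"x": 0.6, "y": 0.7, "z": 35, "rx": 0, "ry": 0.25, "rz": 0},
  {"x": 0.6, "y": 0.7, "z": 65, "rx": 0, "ry": 0.25, "rz": 0},
  {"x": 0.6, "y": 0.7, "z": 85, "rx": 0, "ry": 0.25, "rz": 0},
  {"x": 0.6, "y": 0.7, "z": 95, "rx": 0, "ry": 0.25, "rz": 0},
  {"x": 0.6, "y": 0.7, "z": 100, "rx": 0, "ry": 0.25, "rz": 0},
  {"x": 0.6, "y": 0.7, "z": 100, "rx": 0, "ry": 0.25, "rz": 0},
  {"x": 0.6, "y": 0.7, "z": 100, "rx": 0, "ry": 0.25, "rz": 0},
])

```text
clock: 11.68
eef_pos: [0.571, -0.1821, 0.0968]
eef_rot: [-3.135, -0.352, 2.996]
contact_force: [0.7, -0.8, -5.0]
finger_gap: 0.406
finger_force: 61.2
```

Emit:
jog_arm([
  {"x": 0, "y": 0, "z": 2, "rx": 0, "ry": 0, "rz": 0},
  {"x": 0, "y": 0, "z": 4, "rx": 0, "ry": 0, "rz": 0},
  {"x": 0, "y": 0, "z": 6, "rx": 0, "ry": 0, "rz": 0},
  {"x": 0, "y": 0, "z": 6, "rx": 0, "ry": 0, "rz": 0},
])

```text
clock: 12.18
eef_pos: [0.5692, -0.1828, 0.0913]
eef_rot: [-3.133, -0.351, 2.996]
contact_force: [2.8, -4.6, 2.8]
finger_gap: 0.404
finger_force: 61.8
```

```bash
cat > chk.py <<'E'
from tgt import *
s=r.get_state();p0,R0=pose(s);C=p0+R0.apply([.003,0,-.022]);print("barrel in cradle mm",(A.inv().apply(C-o)*1e3).round(1),"err deg",np.degrees((Rt.inv()*R0).as_rotvec()).round(2))
f=s["contact_force"]-np.array([0,.3,-4.5]);print("F cradle",A.inv().apply(f).round(1),"M tool",R0.inv().apply(s["wrist_torque"]).round(2),s["finger_gap"])
E
python3 chk.py
```

```text
barrel in cradle mm [-0.5  1.  26.7] err deg [0.08 0.05 0.06]
F cradle [0.2 3.8 7.4] M tool [ 0.73 -0.77  0.05] 0.4040527446126505
```

Contact came at 26.7 mm, as expected. I'll shift about 2 mm to cradle +y (tool -y) and press on.

Emit:
jog_arm([
  {"x": 0, "y": -2, "z": 0, "rx": 0, "ry": 0, "rz": 0},
  {"x": 0, "y": -2, "z": 2, "rx": 0, "ry": 0, "rz": 0},
  {"x": 0, "y": -2, "z": 4, "rx": 0, "ry": 0, "rz": 0},
  {"x": 0, "y": -2, "z": 4, "rx": 0, "ry": 0, "rz": 0},
])

```text
clock: 12.72
eef_pos: [0.5673, -0.1833, 0.0871]
eef_rot: [-3.136, -0.352, 2.997]
contact_force: [3.6, -0.7, 3.3]
finger_gap: 0.408
finger_force: 62.0
```

```bash
python3 chk.py
```

```text
barrel in cradle mm [-0.2  1.9 22.2] err deg [-0.03  0.12  0.02]
F cradle [-0.7  0.2  9. ] M tool [ 0.01 -0.82  0.04] 0.40689698836129706
```

Emit:
jog_arm([
  {"x": 0, "y": 0, "z": 2, "rx": 0, "ry": 0, "rz": 0},
  {"x": 0, "y": 0, "z": 4, "rx": 0, "ry": 0, "rz": 0},
  {"x": 0, "y": 0, "z": 4, "rx": 0, "ry": 0, "rz": 0},
])

```text
clock: 13.15
eef_pos: [0.5645, -0.1831, 0.0822]
eef_rot: [-3.135, -0.355, 2.996]
contact_force: [2.6, -0.8, -0.8]
finger_gap: 0.405
finger_force: 61.5
```

Emit:
jog_arm([
  {"x": 0, "y": 0, "z": 2, "rx": 0, "ry": 0, "rz": 0},
  {"x": 0, "y": 0, "z": 4, "rx": 0, "ry": 0, "rz": 0},
  {"x": 0, "y": 0, "z": 4, "rx": 0, "ry": 0, "rz": 0},
])

```text
clock: 13.52
eef_pos: [0.5631, -0.1829, 0.0784]
eef_rot: [-3.135, -0.355, 2.996]
contact_force: [0.9, -1.2, -4.7]
finger_gap: 0.404
finger_force: 61.2
```

```bash
python3 chk.py
```

```text
barrel in cradle mm [ 0.7  2.  12.6] err deg [-0.02  0.3   0.02]
F cradle [-1.2  0.7 -1.9] M tool [ 0.01 -0.9   0.02] 0.40112652783791786
```

Past the widest point; continuing to home in small steps.

Emit:
jog_arm([
  {"x": 0, "y": 0, "z": 2, "rx": 0, "ry": 0, "rz": 0},
  {"x": 0, "y": 0, "z": 4, "rx": 0, "ry": 0, "rz": 0},
  {"x": 0, "y": 0, "z": 6, "rx": 0, "ry": 0, "rz": 0},
  {"x": 0, "y": 0, "z": 6, "rx": 0, "ry": 0, "rz": 0},
])

```text
clock: 14.08
eef_pos: [0.5613, -0.1827, 0.0729]
eef_rot: [-3.135, -0.354, 2.996]
contact_force: [0.1, 0.8, -6.2]
finger_gap: 0.402
finger_force: 60.9
```

Emit:
jog_arm([
  {"x": 0, "y": 0, "z": 1, "rx": 0, "ry": 0, "rz": 0},
  {"x": 0, "y": 0, "z": 2, "rx": 0, "ry": 0, "rz": 0},
  {"x": 0, "y": 0, "z": 3, "rx": 0, "ry": 0, "rz": 0},
  {"x": 0, "y": 0, "z": 3, "rx": 0, "ry": 0, "rz": 0},
])

```text
clock: 14.58
eef_pos: [0.5606, -0.1827, 0.0705]
eef_rot: [-3.135, -0.354, 2.996]
contact_force: [0.1, -0.1, -5.6]
finger_gap: 0.405
finger_force: 60.9
```

```bash
python3 chk.py
```

```text
barrel in cradle mm [0.4 2.1 4.3] err deg [-0.02  0.22  0.02]
F cradle [ 0.1  0.4 -3.1] M tool [-0.05 -0.87 -0.  ] 0.4035836493420479
```

Emit:
jog_arm([
  {"x": 0, "y": 0, "z": 1, "rx": 0, "ry": 0, "rz": 0},
  {"x": 0, "y": 0, "z": 2, "rx": 0, "ry": 0, "rz": 0},
  {"x": 0, "y": 0, "z": 3, "rx": 0, "ry": 0, "rz": 0},
  {"x": 0, "y": 0, "z": 3, "rx": 0, "ry": 0, "rz": 0},
])

```text
clock: 15.12
eef_pos: [0.5596, -0.1825, 0.0677]
eef_rot: [-3.135, -0.354, 2.996]
contact_force: [-0.6, -0.1, -7.7]
finger_gap: 0.404
finger_force: 60.9
```

Emit:
jog_arm([
  {"x": 0, "y": 0, "z": 1, "rx": 0, "ry": 0, "rz": 0},
  {"x": 0, "y": 0, "z": 2, "rx": 0, "ry": 0, "rz": 0},
  {"x": 0, "y": 0, "z": 2, "rx": 0, "ry": 0, "rz": 0},
])

```text
clock: 15.5
eef_pos: [0.5595, -0.1826, 0.0671]
eef_rot: [-3.135, -0.352, 2.996]
contact_force: [-0.1, 0.5, 3.7]
finger_gap: 0.408
finger_force: 61.7
```

```bash
python3 chk.py
```

```text
barrel in cradle mm [0.2 2.2 0.7] err deg [-0.    0.12  0.03]
F cradle [3.7 0.1 8.4] M tool [-0.12 -0.01  0.07] 0.4056327697678348
```

Touching the saddles. One firmer press, then release.

Emit:
jog_arm([
  {"x": 0, "y": 0, "z": 1, "rx": 0, "ry": 0, "rz": 0},
  {"x": 0, "y": 0, "z": 2, "rx": 0, "ry": 0, "rz": 0},
  {"x": 0, "y": 0, "z": 2, "rx": 0, "ry": 0, "rz": 0},
])

```text
clock: 15.92
eef_pos: [0.5596, -0.1826, 0.0669]
eef_rot: [-3.135, -0.35, 2.996]
contact_force: [0.0, 0.9, 16.2]
finger_gap: 0.403
finger_force: 63.1
```

```bash
python3 chk.py
```

```text
barrel in cradle mm [0.2 2.2 0.6] err deg [0.01 0.01 0.03]
F cradle [ 7.2 -1.2 18.9] M tool [-0.24  0.76  0.1 ] 0.3989734488698
```

Emit:
jog_arm([
  {"x": 0, "y": 0, "z": -3, "rx": 0, "ry": 0, "rz": 0},
  {"x": 0, "y": 0, "z": -3, "rx": 0, "ry": 0, "rz": 0},
])

```text
clock: 16.23
eef_pos: [0.5595, -0.1826, 0.0671]
eef_rot: [-3.135, -0.353, 2.996]
contact_force: [0.1, 0.5, 2.7]
finger_gap: 0.403
finger_force: 61.7
```

Emit:
jog_arm([
  {"x": 0, "y": 0, "z": 0, "rx": 0, "ry": 0, "rz": 0},
  {"x": 0, "y": 0, "z": 0, "rx": 0, "ry": 0, "rz": 0},
  {"x": 0, "y": 0, "z": 0, "rx": 0, "ry": 0, "rz": 0},
  {"x": 0, "y": 0, "z": 0, "rx": 0, "ry": 0, "rz": 0},
], fingers=-0.4)

```text
clock: 16.73
eef_pos: [0.5593, -0.1825, 0.0669]
eef_rot: [-3.135, -0.354, 2.996]
contact_force: [-0.0, -0.6, -0.8]
finger_gap: 0.698
finger_force: 0.0
```

Emit:
jog_arm([
  {"x": 0, "y": 0, "z": -10, "rx": 0, "ry": 0, "rz": 0},
  {"x": 0, "y": 0, "z": -30, "rx": 0, "ry": 0, "rz": 0},
  {"x": 0, "y": 0, "z": -60, "rx": 0, "ry": 0, "rz": 0},
  {"x": 0, "y": 0, "z": -100, "rx": 0, "ry": 0, "rz": 0},
  {"x": 0, "y": 0, "z": -130, "rx": 0, "ry": 0, "rz": 0},
  {"x": 0, "y": 0, "z": -130, "rx": 0, "ry": 0, "rz": 0},
  {"x": 0, "y": 0, "z": -130, "rx": 0, "ry": 0, "rz": 0},
])

```text
clock: 17.6
eef_pos: [0.6038, -0.1881, 0.1884]
eef_rot: [-3.135, -0.354, 2.996]
contact_force: [-0.5, -0.4, -1.0]
finger_gap: 0.698
finger_force: 0.0
```

Run:
```python
from h import *;import cv2
# numeric check without viewing: seated barrel is where? dark-barrel / cap mask in the top view near cradle
im=r.get_image("side");a=im["pixels"].astype(int)
R=Ro.from_euler("xyz",[0,-.35,3.016]);o=np.array([.5645,-.182,.088])
hsv=cv2.cvtColor(im["pixels"],cv2.COLOR_RGB2HSV)
for x in (-.085,-.075,-.065,-.03,0,.03,.066,.074,.085,.1):
    row=[]
    for z in (-.03,-.024,-.012,0,.012,.024,.03):
        u,v=proj(im,o+R.apply([x,0,0])+np.array([0,0,z]));row.append(tuple(a[int(round(v)),int(round(u))]))
    print(x,[ "%d,%d,%d"%t for t in row])
```

```text
-0.085 ['57,59,58', '56,56,55', '57,58,57', '69,71,70', '99,96,92', '126,122,120', '125,122,121']
-0.075 ['82,80,83', '71,69,69', '64,63,63', '82,80,81', '57,53,58', '124,121,119', '123,120,120']
-0.065 ['42,40,41', '43,41,43', '48,46,48', '60,59,61', '55,54,57', '118,116,114', '127,122,122']
-0.03 ['49,48,49', '43,42,43', '52,49,50', '54,51,54', '59,57,60', '83,82,84', '84,84,85']
0 ['72,76,76', '45,45,45', '46,47,49', '54,51,54', '59,57,59', '115,110,110', '124,121,119']
0.03 ['68,67,68', '65,63,65', '85,85,87', '96,95,96', '57,55,57', '114,110,110', '124,120,119']
0.066 ['53,51,54', '68,65,69', '59,56,57', '52,52,50', '69,66,70', '84,82,83', '83,81,83']
0.074 ['65,69,69', '55,55,56', '37,34,36', '35,36,35', '69,66,69', '92,91,91', '104,103,104']
0.085 ['85,86,87', '100,99,97', '82,81,78', '123,120,113', '112,109,108', '120,118,116', '124,120,119']
0.1 ['127,124,122', '129,126,124', '121,119,117', '121,118,117', '125,122,122', '125,120,120', '123,120,119']
```

```bash
python3 -c "
from rig import r
print(r.close_job())"
```

```text
the job is handed in; nothing more can be done
None
```

I seated the full cartridge, the one nearest the cradle, in the clips with its nozzle up the slope, and put the one empty I lifted back in its own place; the job was handed in at about 18 s, but no verdict came back.

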